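# Seat the index plate on the locating board

### The arm

A 6-joint arm with a two-finger parallel gripper is mounted at the origin on the work surface. World frame = base frame: x ahead of the robot, y to its left, z up, the work surface at z = 0. Lengths are in mm, angles in rad, forces in N, time in s.
With the tool pointing down it reaches from about 400 to 925 mm from the base axis. Payload 12.5 kg.
Tool frame: the origin (TCP) lies at the very end of the fingers, on their centre line; the grasp point (between the pads) lies 19 mm behind it; z points along the fingers, y is the direction in which the jaws open and shut (so a half turn about z gives the same grasp; the last joint's range is limited). The gripper opens to 95 mm and grips with 3 to 60 N. Pads are 20 mm wide; open, the fingers measure 119 mm over their backs; the gripper's body (75 mm by 180 mm) begins 59 mm behind the grasp point.
Start: joints at [-1.34, 0.491, 1.559, -0, 1.092, -0.106], TCP at [206.566, -589.896, 214.661] pointing down, gripper open.
Joint ranges: [-3.1, 3.1], [-0.84, 2.19], [0.05, 2.79], [-1.13, 4.28], [0.06, 2.93], [-2.69, 2.69]. Speed limits (rad/s): [2.22, 2.22, 2.79, 3.14, 3.14, 3.14].

### API

Orientations are given as [roll, pitch, yaw] about the fixed x, y, z axes, in that order (R = Rz(yaw) Ry(pitch) Rx(roll)).
In Python, from cell import env gives the robot as it stands.
- The arm moves only by the shell command python3 -m pendant 'ROWS'. ROWS is JSON, a list that holds one entry, the list of rows, each a list of 5 numbers: the opening, from 0 (shut) to 1 (fully open), then the shift along the tool's x, y, z in m, then the turn about the tool's z in rad. A call has exactly 8 rows; each row is the pose to reach, as a shift and turn from the pose commanded when the call began, along the tool's axes at that moment; what a row does not reach only later rows make up. A row lasts 1/10 s, in which the tool goes at most 50 mm and 8.59 degrees, less where a joint would pass 70% of its speed; a pose out of reach is approached as far as the arm can. A call with a gripper value outside its range is refused whole. The fingers move at their own pace and stop on an object; the grip force is fixed at half the most. Time passes only in rows, so rows that repeat a pose let the fingers close, or fill a call up. It gives the time, the measured TCP pose, the force and the opening at its end, in the units of the state.
- env.state(): the state, without advancing time (a new reading comes with each control period).
- env.read_camera(name): name is "side" or "top" or "wrist"; returns a dict with "image" (384x512x3 uint8, blue, green, red), "range_z" (384x512 float32, mm along the optical axis (not along the pixel's ray), 0 where there is no reading), "fx", "fy", "cx", "cy" (pixels), "dist" ([k1, k2, p1, p2, k3] as OpenCV has them; the pictures are not rectified), "rvec" (rotation vector, rad) and "tvec" (3), from world to camera coordinates, as OpenCV has them; the wrist camera has in their place "tool_from_camera" (4x4, takes a point from camera to tool coordinates, whose origin is the TCP and whose axes are the flange's). Camera axes: x right, y down, z forward; pixel columns grow to the right and rows downward; lengths in mm; the calibration is good to about 2 mm. A picture is of the moment at which its call begins: read the wrist's pose just before it.
- env.job_done(): hands the job in, once; it reports no verdict.
The state is a dict: "t": time; "joints": joint angles; "qvel": joint speeds; "tau": joint torques, N m; "eef_pos": TCP position; "tcp_rot": TCP orientation; "ft_force": force on the tool from outside, world axes, zero at the start; "moment": the same for the moment, N m; "opening": opening from 0.0 (shut) to 1.0 (fully open).
Only numpy, scipy, OpenCV 4.12 (cv2) and the standard library are available. Lean on these libraries where they do the work, as an engineer would, in place of code of your own. Each camera call takes 0.05 s, during which the arm holds its last target. There are 200 camera calls.

### The job

Take the aluminium index plate by its knob, set it down gently and flat on the oak locating board a little short of its locators, and push it squarely, with about 10 N beyond the sliding friction, against the two steel dowels so that it bears on both for a moment. Then slide it along the dowels and press it home so that the wooden end stop takes about 10 N for a moment, and let go, leaving it fully home against all three. The locators mark easily, so never load any one of them with more than 15 N, and leave everything else on the table where it is.

Things in the scene. Friction and masses are not known exactly. Their poses are not given: they have to be found in the camera images.
- plate: Loose bright aluminium plate, 100 mm (x) by 150 mm (y), 10 mm thick, with an upright round brass knob in the middle of its top, 24 mm in diameter, 36 mm tall (10 to 46 mm above the underside). Weighs 0.36 to 0.54 kg. Origin: centre of its underside, under the knob's axis; z up. At the start it lies on the table. It may be seated either way round (half a turn is the same).
- board: Oak slab fixed to the table, 170 mm (x) by 240 mm (y), top 20 mm above the table. Origin: centre of its underside; z up. Two dowels stand near its +x edge, an end stop near its +y end; the rest of its top is free. Sliding the plate on it takes about 1.5 to 5 N. All on it is rigid.
- home (a point): Point on the board's top, at (10, 10, 20) mm in the board's frame, where the centre of the plate's underside lies when fully home: long edge on both dowels, a short edge on the end stop, plate x axis parallel to the board's x axis.
- dowel_right: Steel dowel pin on the board, 12 mm in diameter, standing 24 mm above the board's top; fixed. Origin: centre of its foot, at (66, -52, 20) mm in the board's frame. The plate bears on its -x side (tangent at board x = +60 mm).
- dowel_left: The second, like dowel, origin at (66, 66, 20) mm in the board's frame; the plate bears on its -x side (board x = +60 mm).
- end_stop: Dark wooden end stop on the board, 30 mm (board x) by 14 mm (board y) by 22 mm tall; fixed. Origin: bottom of the middle of the face that the plate bears on, at (10, 85, 20) mm in the board's frame; that face looks to the board's -y.
- tin: Bystander: blue enamel tin with a lid, 96 mm in diameter, 103 mm tall, loose. Origin: centre of its underside.
- jar: Bystander: glass jar with brass screw lid, 76 mm in diameter, 106 mm tall, loose. Origin: centre of its underside.
- magnifier: Bystander: magnifying glass lying flat, ring 100 mm across, dark handle towards its -x to 158 mm, up to 17 mm high, loose. Origin: under the lens centre.
- padlock: Bystander: brass padlock lying flat, 45 x 40 x 18 mm with a shackle to 59 mm on its +x side, loose. Origin: under the middle of its case.
- block1: Bystander: L-shaped pale wooden corner block, 56 x 56 mm, 30 mm tall, loose. Origin: under the middle of its 56 mm square.
- block2: Bystander: L-shaped pale wooden corner block, 56 x 56 mm, 30 mm tall, loose. Origin: under the middle of its 56 mm square.
- block3: Bystander: L-shaped pale wooden corner block, 56 x 56 mm, 30 mm tall, loose. Origin: under the middle of its 56 mm square.
There are look-alikes about, which are no part of the job. Several things look just like the plate: the one meant starts farthest to the robot's left.

How it is judged:
By the outcome, as a careful person would: the job done as asked, in the order asked, and still so for the second after the job is handed in, with the robot touching nothing.
It also fails if it takes over 72 s, if anything falls off the work surface, if the arm or the gripper's body presses on something with over 40 N, if the wrist force passes 120 N, or if a joint passes its speed limit or range.

## Working session

There is one attempt and no reset: what is moved stays moved. The work goes in short steps, Python scripts to look and compute and a shell command to move; the robot and the scene stay as the last step left them, time stands still between calls to the robot, and variables do not carry over. Pictures are saved under pics/ and viewed, about 8 in all and at most 12, crops included, and the job is handed in when it is done.

```bash
mkdir -p pics; ls; python3 - <<'E'
from cell import env
import cv2,pickle
for n in("top","side"):
    c=env.read_camera(n); pickle.dump(c,open(f"pics/{n}.pkl","wb")); cv2.imwrite(f"pics/{n}.png",cv2.resize(c["image"],(800,600)))
    print(n,c["fx"],c["dist"],c["rvec"],c["tvec"])
s=env.state();print(s)
E
```

```text
pics
top 422.12618216387284 [-0.1547105  0.         0.         0.         0.       ] [ 2.1580446  -2.18436195  0.10126262] [   2.97517221  591.96582623 1259.90000588]
side 495.06780568413575 [-0.22189043  0.          0.          0.          0.        ] [ 0.68093314 -2.45533198  1.3413717 ] [ 502.4927162   208.34097679 1213.87640631]
{'t': 0.1, 'joints': array([-1.33961563e+00,  4.91483948e-01,  1.55936759e+00, -3.21989022e-05,
        1.09168135e+00, -1.05603586e-01]), 'qvel': array([-0.00018949, -0.00249427, -0.00222571, -0.00140942,  0.00028196,
        0.00021647]), 'tau': array([ 2.83858390e-03, -6.13622475e+01, -2.58604842e+01,  6.93374849e-02,
        4.70217399e-02, -8.49177104e-05]), 'eef_pos': array([ 206.49936328, -589.68848607,  214.13690855]), 'tcp_rot': array([-3.14065465e+00, -7.07074501e-05,  3.36799106e-01]), 'ft_force': array([ 0.5021185 , -0.16925219, -0.15473503]), 'moment': array([0.00157939, 0.02015572, 0.01074492]), 'opening': 0.9989895195173799}
```

View pics/top.png

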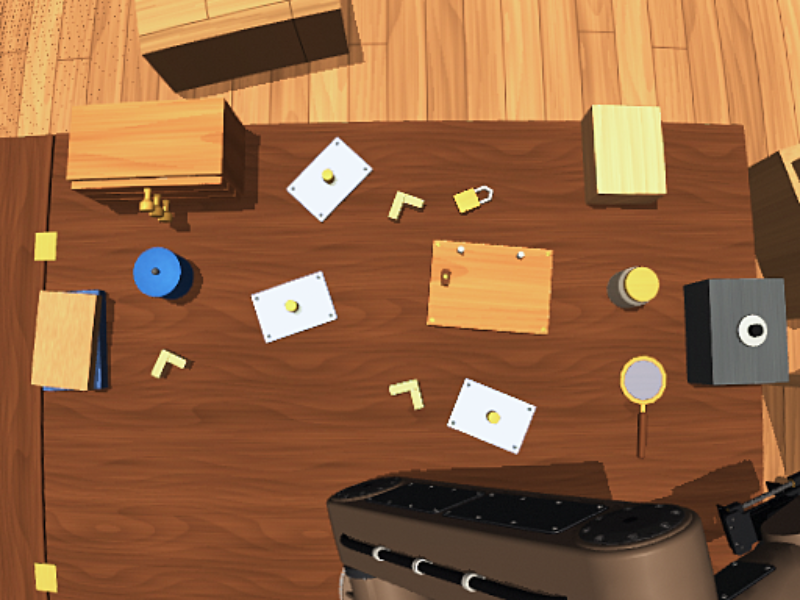

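The target plate (farthest left) is at about (291,306) in the top picture. The board is at (490,287), with its dowels at (461,250) and (521,255) and the end stop at (445,277). Next, an enlarged crop.

```bash
cat > h.py <<'E'
import numpy as np,cv2,pickle
def ray(c,uv,z):
    "world points of pixels (orig px) on plane z, fixed camera"
    K=np.array([[c["fx"],0,c["cx"]],[0,c["fy"],c["cy"]],[0,0,1]])
    n=cv2.undistortPoints(np.array(uv,float).reshape(-1,1,2),K,np.array(c["dist"]))[:,0]
    if "rvec" in c: R=cv2.Rodrigues(np.array(c["rvec"]))[0].T; o=-R@np.array(c["tvec"]).ravel()
    else: R,o=c["R"],c["o"]
    d=np.c_[n,np.ones(len(n))]@R.T
    return o+d*((z-o[2])/d[:,2])[:,None]
E
python3 - <<'E'
import pickle,cv2
from h import *
c=pickle.load(open("pics/top.pkl","rb"))
cv2.imwrite("pics/crop.png",cv2.resize(c["image"][145:225,155:365],None,fx=3.8,fy=3.8,interpolation=cv2.INTER_CUBIC))
print(ray(c,np.array([[291,303],[328,173],[493,415]])/1.5625,46).round())
E
```

```text
[[ 570.  212.   46.]
 [ 826.  140.   46.]
 [ 351. -174.   46.]]
```

View pics/crop.png

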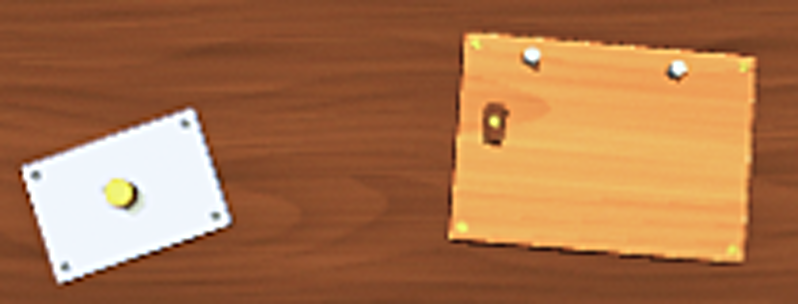

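The crop shows the plate's corners at (22,168), (192,108), (232,222) and (60,283). The board's corners are at (465,33), (755,58), (743,263) and (450,240), and the dowel tops at (532,56) and (678,69).

```bash
python3 - <<'E'
import pickle
from h import *
c=pickle.load(open("pics/top.pkl","rb"))
f=lambda p,z: ray(c,np.array(p)/3.8+[155,145],z)
P=f([(22,168),(192,108),(232,222),(60,283)],10)
B=f([(465,33),(755,58),(743,263),(450,240)],20)
for Q in(P,B):
    print(Q.round(1).tolist(),Q.mean(0).round(1),[round(float(np.linalg.norm(Q[i]-Q[i-1])),1) for i in range(4)])
    d=(Q[0]-Q[1])+(Q[3]-Q[2]); e=(Q[0]-Q[3])+(Q[1]-Q[2]); print("yaw from y",np.arctan2(-d[0],d[1]),"from x",np.arctan2(e[1],e[0]))
D=f([(532,56),(678,69)],44);print(D.round(1).tolist(),np.linalg.norm(D[0]-D[1]), "knob",f([(119,192)],46).round(1))
b=B.mean(0); y=np.arctan2(-(D[0]-D[1])[0],(D[0]-D[1])[1]);print("dowel yaw",y)
R=np.array([[np.cos(y),-np.sin(y)],[np.sin(y),np.cos(y)]])
print("home from board",b[:2]+R@[10,10],"from dowels",D[0][:2]-R@[56,56],D[1][:2]-R@[56,-62])
E
```

```text
[[588.2, 298.4, 10.0], [635.9, 157.8, 10.0], [542.1, 125.2, 10.0], [493.7, 266.3, 10.0]] [565.  211.9  10. ] [99.8, 148.5, 99.3, 149.2]
yaw from y 0.32853686476866745 from x 0.33134736010099497
[[693.4, -66.3, 20.0], [670.5, -304.1, 20.0], [502.9, -288.6, 20.0], [524.9, -51.4, 20.0]] [ 598.  -177.6   20. ] [169.1, 238.9, 168.3, 238.2]
yaw from y -0.094342919782497 from x -0.09020194465592472
[[670.0, -118.5, 44.0], [658.3, -235.7, 44.0]] 117.76451331716233 knob [[564.9 211.6  46. ]]
dowel yaw -0.09943139061225734
home from board [ 608.89504449 -168.65631962] from dowels [ 608.75443619 -168.63550934] [ 608.7778124  -168.40118578]
```

```bash
python3 -m pendant '[[[1,0.03,-0.015,0,0],[1,0.07,-0.035,0,0],[1,0.115,-0.055,0,0],[1,0.16,-0.077,0,0],[1,0.205,-0.098,0,0],[1,0.25,-0.12,0,0],[1,0.295,-0.14,0,0],[1,0.34,-0.16,0,0]]]'; python3 - <<'E'
from cell import env
s=env.state();print(s["eef_pos"],s["tcp_rot"],s["joints"],s["ft_force"])
E
```

```text
t: 0.9
eef_pos: [475.7, -324.8, 214.5]
tcp_rot: [-3.141, 0.0, 0.337]
ft_force: [0.7, -0.2, 0.2]
opening: 1.0
[ 475.72465711 -324.79410452  214.54475546] [-3.14144729e+00  1.45181860e-04  3.36773897e-01] [-7.13675055e-01  4.21449276e-01  1.68169661e+00 -6.23104606e-05
  1.03864507e+00  5.20379007e-01] [ 0.65282642 -0.24900077  0.16182283]
```

```bash
python3 -m pendant '[[[1,0.021,-0.039,0,0],[1,0.042,-0.078,0,0],[1,0.064,-0.117,0,0],[1,0.085,-0.155,0,0],[1,0.106,-0.194,0,0],[1,0.127,-0.233,0,0],[1,0.148,-0.272,0,0],[1,0.17,-0.31,0,0]]]'; python3 -m pendant '[[[1,0.02,-0.035,0,0],[1,0.042,-0.075,0.01,0],[1,0.062,-0.11,0.02,0],[1,0.08,-0.145,0.04,0],[1,0.092,-0.167,0.06,0],[1,0.092,-0.167,0.08,0],[1,0.092,-0.167,0.09,0],[1,0.092,-0.167,0.09,0]]]'; python3 - <<'E'
from cell import env
import cv2,pickle
s=env.state();print(s["eef_pos"],s["tcp_rot"],s["ft_force"])
c=env.read_camera("wrist");c["s"]=s;pickle.dump(c,open("pics/w1.pkl","wb"));print(c["tool_from_camera"].round(3))
cv2.imwrite("pics/w1.png",c["image"])
E
```

```text
t: 1.7
eef_pos: [532.4, 24.1, 214.5]
tcp_rot: [-3.142, 0.0, 0.337]
ft_force: [0.8, 0.1, -0.6]
opening: 0.996
t: 2.5
eef_pos: [563.6, 209.8, 123.3]
tcp_rot: [-3.142, 0.003, 0.337]
ft_force: [0.8, 0.3, 0.4]
opening: 1.0
[563.58029005 209.8477053  123.27711416] [-3.14150499e+00  2.78100526e-03  3.36637305e-01] [0.79428635 0.2900341  0.36874742]
[[ 2.00000e-03 -9.63000e-01 -2.71000e-01  7.72170e+01]
 [ 1.00000e+00  1.00000e-03  1.00000e-03 -7.70000e-01]
 [-0.00000e+00 -2.71000e-01  9.63000e-01 -1.70064e+02]
 [ 0.00000e+00  0.00000e+00  0.00000e+00  1.00000e+00]]
```

View pics/w1.png

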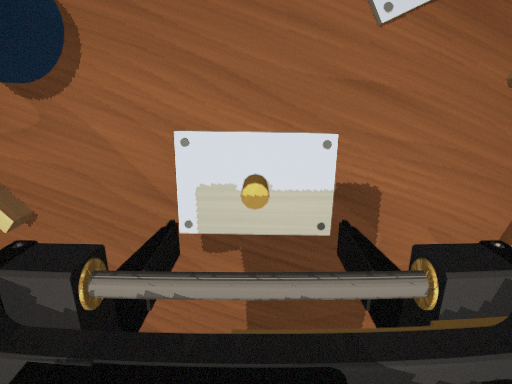

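The wrist view shows the plate's corners at (175,132), (338,135), (331,236) and (180,235), with the knob near (255,190).

```bash
cat >> h.py <<'E'
from scipy.spatial.transform import Rotation as Ro
def wrist(c):
    s=c["s"]; R=Ro.from_euler("xyz",s["tcp_rot"]).as_matrix(); T=c["tool_from_camera"]
    c["R"]=R@T[:3,:3]; c["o"]=R@T[:3,3]+s["eef_pos"]; return c
def rect(Q):
    d=(Q[0]-Q[1])+(Q[3]-Q[2]); e=(Q[0]-Q[3])+(Q[1]-Q[2])
    print(Q.mean(0).round(1),[round(float(np.linalg.norm(Q[i]-Q[i-1])),1) for i in range(4)],"yaw y",np.arctan2(-d[0],d[1]),"x",np.arctan2(e[1],e[0]))
E
python3 - <<'E'
from h import *
c=wrist(pickle.load(open("pics/w1.pkl","rb")))
rect(ray(c,[(175,132),(338,135),(331,236),(180,235)],10))
E
```

```text
[565. 213.  10.] [100.9, 147.8, 99.2, 150.0] yaw y 0.32551901616712187 x 0.32642704641181614
```

```bash
python3 -m pendant '[[[1,0.002,-0.002,0.03,0.01],[1,0.002,-0.002,0.06,0.01],[1,0.002,-0.002,0.085,0.01],[1,0.002,-0.002,0.1,0.01],[1,0.002,-0.002,0.108,0.01],[0.6,0.002,-0.002,0.108,0.01],[0.3,0.002,-0.002,0.108,0.01],[0.2,0.002,-0.002,0.108,0.01]]]'; python3 -m pendant '[[[0.1,0,0,0,0],[0,0,0,0,0],[0,0,0,0,0],[0,0,0,0,0],[0,0,0,0,0],[0,0,0,0,0],[0,0,0,0,0],[0,0,0,0,0]]]'
```

```text
t: 3.35
eef_pos: [566.1, 212.9, 17.8]
tcp_rot: [3.141, -0.002, 0.327]
ft_force: [-0.3, -0.1, 0.2]
opening: 0.805
t: 4.15
eef_pos: [565.4, 212.8, 16.6]
tcp_rot: [3.142, 0.0, 0.327]
ft_force: [0.3, 0.3, 0.2]
opening: 0.248
```

```bash
python3 -m pendant '[[[0,0,0,-0.005,0],[0,0,0,-0.015,0],[0,0,0,-0.03,0],[0,0,0,-0.05,0],[0,0,0,-0.07,0],[0,0,0,-0.08,0],[0,0,0,-0.085,0],[0,0,0,-0.085,0]]]'; python3 -m pendant '[[[0,-0.003,0.01,0,0.01],[0,-0.010,0.04,0,0.05],[0,-0.021,0.08,0,0.1],[0,-0.031,0.12,0,0.16],[0,-0.041,0.16,0,0.22],[0,-0.051,0.2,0,0.28],[0,-0.06,0.235,0,0.33],[0,-0.068,0.265,0,0.37]]]';python3 -m pendant '[[[0,-0.0,0.025,0,0.01],[0,-0.0,0.05,0,0.03],[0,0.0,0.07,0,0.05],[0,0.0,0.085,0,0.052],[0,0.0,0.09,0,0.052],[0,0.0,0.09,0,0.052],[0,0.0,0.09,0,0.052],[0,0.0,0.09,0,0.052]]]'; python3 - <<'E'
from cell import env
import cv2,pickle
s=env.state();print(s["eef_pos"],s["tcp_rot"],s["ft_force"],s["moment"])
c=env.read_camera("wrist");c["s"]=s;pickle.dump(c,open("pics/w2.pkl","wb"))
cv2.imwrite("pics/w2.png",cv2.resize(c["image"],None,fx=1.5,fy=1.5))
E
```

```text
t: 4.95
eef_pos: [565.5, 212.8, 102.2]
tcp_rot: [3.141, -0.001, 0.327]
ft_force: [0.1, 0.2, -4.3]
opening: 0.25
t: 5.75
eef_pos: [585.5, -62.6, 100.7]
tcp_rot: [-3.142, 0.002, -0.047]
ft_force: [0.5, 0.1, -4.5]
opening: 0.249
t: 6.55
eef_pos: [582.3, -149.1, 101.6]
tcp_rot: [-3.142, 0.0, -0.094]
ft_force: [0.1, 0.3, -4.2]
opening: 0.247
[ 582.2740045  -149.06955912  101.60886489] [-3.14157434e+00  1.13366350e-04 -9.40628301e-02] [ 0.12984001  0.34849832 -4.22993567] [-0.00540071  0.0301738   0.03714927]
```

View pics/w2.png

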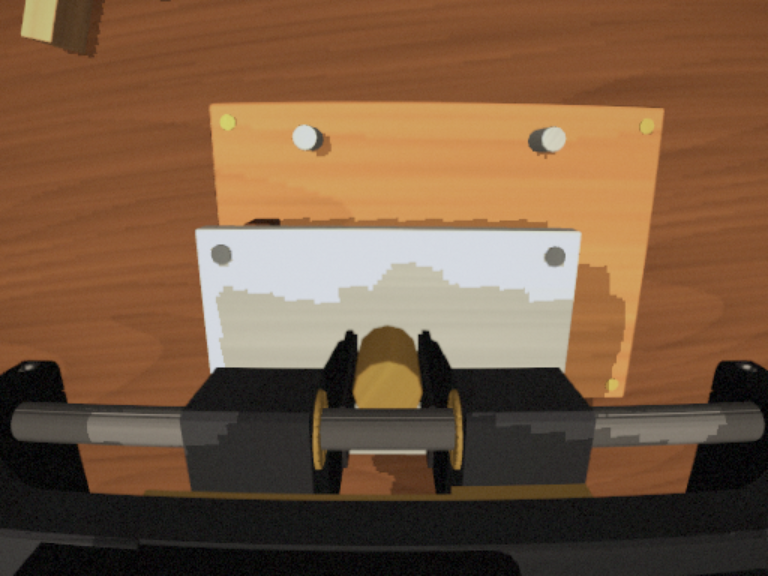

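The plate hangs level. Its far top edge runs (197,230)–(580,232), the dowel tops are at (305,137) and (554,139), and the board's far corners are at (210,103) and (663,108).

```bash
python3 - <<'E'
from h import *
c=wrist(pickle.load(open("pics/w2.pkl","rb")))
f=lambda p,z: ray(c,np.array(p)/1.5,z)
P=f([(197,230),(580,232)],95);D=f([(305,137),(554,139)],44);B=f([(210,103),(663,108)],20)
for Q in(P,D,B):
    d=Q[0]-Q[1];print(Q.round(1).tolist(),np.linalg.norm(d),"yaw",np.arctan2(-d[0],d[1]))
y=-0.095;R=np.array([[np.cos(y),-np.sin(y)],[np.sin(y),np.cos(y)]])
print("home",D[0,:2]-R@[56,56],D[1,:2]-R@[56,-62],B[0,:2]-R@[75,110],B[1,:2]-R@[75,-130])
y=-0.094;R=np.array([[np.cos(y),-np.sin(y)],[np.sin(y),np.cos(y)]])
print("plate centre by edge",P.mean(0)[:2]-R@[50,0])
E
```

```text
[[639.4, -79.8, 95.0], [624.9, -227.1, 95.0]] 148.0132528091705 yaw -0.09764998635000181
[[672.1, -117.8, 44.0], [660.9, -235.0, 44.0]] 117.70882785623132 yaw -0.0952650781614298
[[695.8, -66.9, 20.0], [673.2, -302.8, 20.0]] 237.00984237740226 yaw -0.0953734835806901
home [ 611.05801364 -168.25104851] [ 611.05457245 -167.95822544] [ 610.66952135 -169.24750856] [ 610.86504066 -166.26242073]
plate centre by edge [ 582.38393106 -148.7569639 ]
```

```bash
python3 -m pendant '[[[0,0.008,0.014,0,0.001],[0,0.0174,0.0316,0.005,0.001],[0,0.0174,0.0316,0.015,0.001],[0,0.0174,0.0316,0.03,0.001],[0,0.0174,0.0316,0.043,0.001],[0,0.0174,0.0316,0.052,0.001],[0,0.0174,0.0316,0.057,0.001],[0,0.0174,0.0316,0.059,0.001]]]'; python3 -m pendant '[[[0,0,0,0.0005,0],[0,0,0,0.001,0],[0,0,0,0.0015,0],[0,0,0,0.002,0],[0,0,0,0.0025,0],[0,0,0,0.003,0],[0,0,0,0.0035,0],[0,0,0,0.0035,0]]]'; python3 - <<'E'
from cell import env
s=env.state();print(s["eef_pos"],s["tcp_rot"],s["ft_force"],s["moment"])
E
```

```text
t: 7.4
eef_pos: [596.4, -182.8, 41.9]
tcp_rot: [-3.141, 0.001, -0.096]
ft_force: [0.1, -0.7, -3.9]
opening: 0.247
t: 8.2
eef_pos: [596.5, -183.0, 39.1]
tcp_rot: [3.142, 0.0, -0.096]
ft_force: [-0.7, 0.1, -4.0]
opening: 0.25
[ 596.53780376 -183.00395283   39.05399449] [ 3.14154433e+00  6.31915379e-05 -9.61875590e-02] [-0.73095858  0.1053797  -4.00075851] [-0.00026865  0.07591634  0.01218546]
```

```bash
python3 -m pendant '[[[0,0,0,0.0002,0],[0,0,0,0.0004,0],[0,0,0,0.0006,0],[0,0,0,0.0008,0],[0,0,0,0.001,0],[0,0,0,0.0012,0],[0,0,0,0.0014,0],[0,0,0,0.0014,0]]]'; python3 -c "
from cell import env
s=env.state();print(s['eef_pos'],s['ft_force'],s['moment'])"
```

```text
t: 9.0
eef_pos: [596.6, -183.1, 37.7]
tcp_rot: [3.141, -0.0, -0.096]
ft_force: [-0.4, -0.3, -5.4]
opening: 0.246
[ 596.55588522 -183.05406054   37.70551181] [-0.35620903 -0.26393074 -5.41751257] [0.08136381 0.01978281 0.00147494]
```

```bash
python3 -m pendant '[[[0,0,0,0.0002,0],[0,0,0,0.0004,0],[0,0,0,0.0006,0],[0,0,0,0.0008,0],[0,0,0,0.001,0],[0,0,0,0.001,0],[0,0,0,0.001,0],[0,0,0,0.001,0]]]'; python3 -c "
from cell import env
s=env.state();print(s['eef_pos'],s['ft_force'],s['moment'])"
```

```text
t: 9.8
eef_pos: [596.6, -183.0, 36.8]
tcp_rot: [3.141, -0.0, -0.096]
ft_force: [0.1, 1.3, -4.6]
opening: 0.244
[ 596.58187137 -183.03804796   36.75240231] [ 0.12086399  1.26795048 -4.64571737] [0.03515577 0.02796887 0.00099489]
```

```bash
python3 -m pendant '[[[0,0,0,0.0001,0],[0,0,0,0.0002,0],[0,0,0,0.0003,0],[0,0,0,0.0004,0],[0,0,0,0.0005,0],[0,0,0,0.0005,0],[0,0,0,0.0005,0],[0,0,0,0.0005,0]]]'; python3 -c "
from cell import env
s=env.state();print(s['eef_pos'],s['ft_force'],s['moment'])"
```

```text
t: 10.6
eef_pos: [596.6, -183.1, 36.6]
tcp_rot: [3.141, -0.0, -0.096]
ft_force: [-2.1, 1.0, 5.3]
opening: 0.246
[ 596.61110283 -183.07861574   36.56428924] [-2.09406751  0.96056217  5.32069289] [ 0.21179404  0.51718241 -0.03098881]
```

```bash
python3 -m pendant '[[[0,0,0,-0.0001,0],[0,0,0,-0.0002,0],[0,0,0,-0.0002,0],[0,0,0,-0.0002,0],[0,0,0,-0.0002,0],[0,0,0,-0.0002,0],[0,0,0,-0.0002,0],[0,0,0,-0.0002,0]]]'; python3 -c "
from cell import env
s=env.state();print(s['eef_pos'],s['ft_force'],s['moment'])"; python3 -m pendant '[[[0,0.0005,0,0,0],[0,0.001,0,0,0],[0,0.0015,0,0,0],[0,0.002,0,0,0],[0,0.0025,0,0,0],[0,0.003,0,0,0],[0,0.0035,0,0,0],[0,0.004,0,0,0]]]'; python3 -c "
from cell import env
s=env.state();print(s['eef_pos'],s['ft_force'],s['moment'])"
```

```text
t: 11.4
eef_pos: [596.6, -183.1, 36.6]
tcp_rot: [3.141, -0.0, -0.096]
ft_force: [-3.3, 1.2, 5.5]
opening: 0.248
[ 596.60852614 -183.05028364   36.55496769] [-3.25885055  1.23817028  5.52980783] [0.16162555 0.5291726  0.02603491]
t: 12.2
eef_pos: [600.0, -183.4, 36.6]
tcp_rot: [-3.142, 0.001, -0.096]
ft_force: [-5.3, 0.0, 7.4]
opening: 0.249
[ 600.0362629  -183.39519533   36.57584269] [-5.32742516  0.03417978  7.4262309 ] [0.12906223 1.04687921 0.04582659]
```

```bash
python3 -m pendant '[[[0,0.0003,0,-0.0001,0],[0,0.0006,0,-0.0002,0],[0,0.0009,0,-0.0003,0],[0,0.0012,0,-0.0004,0],[0,0.0015,0,-0.0004,0],[0,0.0018,0,-0.0004,0],[0,0.002,0,-0.0004,0],[0,0.002,0,-0.0004,0]]]'; python3 -c "
from cell import env
s=env.state();print(s['eef_pos'],s['ft_force'],s['moment'])"
```

```text
t: 13.0
eef_pos: [602.7, -183.6, 36.6]
tcp_rot: [3.142, -0.0, -0.096]
ft_force: [-0.8, 0.1, -3.8]
opening: 0.247
[ 602.66865694 -183.60042806   36.58828958] [-0.75605921  0.1081092  -3.83555633] [ 0.09661262  0.04737357 -0.03304099]
```

```bash
python3 -m pendant '[[[0,0.0005,0,0.0001,0],[0,0.001,0,0.0002,0],[0,0.0015,0,0.0002,0],[0,0.002,0,0.0002,0],[0,0.0025,0,0.0002,0],[0,0.003,0,0.0002,0],[0,0.0035,0,0.0002,0],[0,0.0035,0,0.0002,0]]]'; python3 -c "
from cell import env
s=env.state();print(s['eef_pos'],s['ft_force'],s['moment'])"
```

```text
t: 13.8
eef_pos: [606.1, -184.0, 36.6]
tcp_rot: [3.141, -0.0, -0.096]
ft_force: [1.0, 0.3, -3.8]
opening: 0.246
[ 606.14373007 -184.00446352   36.58523497] [ 0.99723347  0.29668576 -3.78756949] [ 0.01930803  0.04126065 -0.00134637]
```

```bash
python3 -m pendant '[[[0,0.0001,0,0.0001,0],[0,0.0002,0,0.0002,0],[0,0.0003,0,0.0002,0],[0,0.0004,0,0.0002,0],[0,0.0005,0,0.0002,0],[0,0.0006,0,0.0002,0],[0,0.0006,0,0.0002,0],[0,0.0006,0,0.0002,0]]]'; python3 -c "
from cell import env
s=env.state();print(s['eef_pos'],s['ft_force'],s['moment'])"
```

```text
t: 14.6
eef_pos: [606.6, -184.0, 36.5]
tcp_rot: [3.142, 0.0, -0.096]
ft_force: [-3.8, 0.3, 1.7]
opening: 0.247
[ 606.573649   -184.02757914   36.5422592 ] [-3.77749887  0.31492801  1.66782558] [0.16801947 0.54709342 0.03675479]
```

```bash
python3 -m pendant '[[[0,0.0001,0,0,0],[0,0.0002,0,0,0],[0,0.0003,0,0,0],[0,0.0004,0,0,0],[0,0.0004,0,0,0],[0,0.0004,0,0,0],[0,0.0004,0,0,0],[0,0.0004,0,0,0]]]'; python3 -c "
from cell import env
s=env.state();print(s['eef_pos'],s['ft_force'],s['moment'])"
```

```text
t: 15.4
eef_pos: [607.0, -184.0, 36.6]
tcp_rot: [3.141, -0.0, -0.096]
ft_force: [-4.3, 0.5, 5.9]
opening: 0.245
[ 607.00463889 -184.04744722   36.56254742] [-4.28736007  0.53946435  5.94585122] [ 0.12222432  0.8342231  -0.0696253 ]
```

```bash
python3 -m pendant '[[[0,0.0001,0,-0.0001,0],[0,0.0002,0,-0.0001,0],[0,0.0003,0,-0.0001,0],[0,0.0004,0,-0.0001,0],[0,0.0004,0,-0.0001,0],[0,0.0004,0,-0.0001,0],[0,0.0004,0,-0.0001,0],[0,0.0004,0,-0.0001,0]]]'; python3 -c "
from cell import env
s=env.state();print(s['eef_pos'],s['ft_force'],s['moment'])"
```

```text
t: 16.2
eef_pos: [607.4, -184.1, 36.6]
tcp_rot: [3.141, -0.0, -0.096]
ft_force: [-5.1, 0.4, 5.5]
opening: 0.246
[ 607.42728053 -184.10238421   36.55435495] [-5.11897601  0.36138132  5.52203393] [0.12606281 0.84617874 0.03898401]
```

```bash
python3 -m pendant '[[[0,0.0001,0,-0.0001,0],[0,0.0002,0,-0.0001,0],[0,0.0003,0,-0.0001,0],[0,0.0004,0,-0.0001,0],[0,0.0004,0,-0.0001,0],[0,0.0004,0,-0.0001,0],[0,0.0004,0,-0.0001,0],[0,0.0004,0,-0.0001,0]]]'; python3 -c "
from cell import env
s=env.state();print(s['eef_pos'],s['ft_force'],s['moment'])"
```

```text
t: 17.0
eef_pos: [607.9, -184.1, 36.6]
tcp_rot: [3.142, -0.0, -0.096]
ft_force: [-2.6, -0.5, 1.5]
opening: 0.249
[ 607.87197257 -184.11338442   36.57086587] [-2.62784899 -0.49051659  1.46755497] [0.0534088  0.51792333 0.00893651]
```

```bash
python3 -m pendant '[[[0,0.0001,0,0,0],[0,0.0002,0,0,0],[0,0.0003,0,0,0],[0,0.0004,0,0,0],[0,0.0004,0,0,0],[0,0.0004,0,0,0],[0,0.0004,0,0,0],[0,0.0004,0,0,0]]]'; python3 -c "
from cell import env
s=env.state();print(s['eef_pos'],s['ft_force'],s['moment'])"
```

```text
t: 17.8
eef_pos: [608.3, -184.2, 36.6]
tcp_rot: [3.142, -0.0, -0.096]
ft_force: [-0.9, 0.6, -1.1]
opening: 0.245
[ 608.25325231 -184.16746769   36.57255104] [-0.87434913  0.55757901 -1.0753231 ] [0.07950778 0.30332925 0.00895466]
```

```bash
python3 -m pendant '[[[0,0.0001,0,0,0],[0,0.0002,0,0,0],[0,0.0003,0,0,0],[0,0.0004,0,0,0],[0,0.0004,0,0,0],[0,0.0004,0,0,0],[0,0.0004,0,0,0],[0,0.0004,0,0,0]]]'; python3 -c "
from cell import env
s=env.state();print(s['eef_pos'],s['ft_force'],s['moment'])"
```

```text
t: 18.6
eef_pos: [608.6, -184.2, 36.6]
tcp_rot: [3.142, 0.0, -0.096]
ft_force: [-1.4, 0.1, -1.9]
opening: 0.25
[ 608.59422309 -184.18917509   36.57932093] [-1.4113803   0.13477083 -1.88289349] [0.10082787 0.32963887 0.00287884]
```

```bash
python3 -m pendant '[[[0,0.0001,0,0,0],[0,0.0002,0,0,0],[0,0.0003,0,0,0],[0,0.0003,0,0,0],[0,0.0003,0,0,0],[0,0.0003,0,0,0],[0,0.0003,0,0,0],[0,0.0003,0,0,0]]]'; python3 -c "
from cell import env
s=env.state();print(s['eef_pos'],s['ft_force'],s['moment'])"
```

```text
t: 19.4
eef_pos: [608.9, -184.3, 36.6]
tcp_rot: [3.141, 0.0, -0.096]
ft_force: [-3.3, -1.6, -3.1]
opening: 0.25
[ 608.8710668  -184.29061096   36.60034755] [-3.33821662 -1.58633777 -3.11531943] [-0.2229811   0.54760379  0.08471833]
```

```bash
python3 -m pendant '[[[0,0.0001,0,0.0001,0],[0,0.0002,0,0.0001,0],[0,0.0002,0,0.0001,0],[0,0.0002,0,0.0001,0],[0,0.0002,0,0.0001,0],[0,0.0002,0,0.0001,0],[0,0.0002,0,0.0001,0],[0,0.0002,0,0.0001,0]]]'; python3 -c "
from cell import env
s=env.state();print(s['eef_pos'],s['tcp_rot'],s['ft_force'],s['moment'])"
```

```text
t: 20.2
eef_pos: [609.0, -184.3, 36.6]
tcp_rot: [3.141, 0.0, -0.096]
ft_force: [-4.9, -1.6, -0.8]
opening: 0.246
[ 608.95633211 -184.29975714   36.55364679] [ 3.14147975e+00  2.63785589e-04 -9.62036061e-02] [-4.94968865 -1.63068857 -0.84926978] [-0.29689206  0.85179215  0.16162762]
```

```bash
python3 -m pendant '[[[0,0,0,0,-0.001],[0,0,0,0,-0.002],[0,0,0,0,-0.002],[0,0,0,0,-0.002],[0,0,0,0,-0.002],[0,0,0,0,-0.002],[0,0,0,0,-0.002],[0,0,0,0,-0.002]]]'; python3 -c "
from cell import env
s=env.state();print(s['eef_pos'],s['tcp_rot'],s['ft_force'],s['moment'])"
```

```text
t: 21.0
eef_pos: [609.1, -184.3, 36.6]
tcp_rot: [3.141, -0.0, -0.094]
ft_force: [-4.6, -1.5, 0.3]
opening: 0.248
[ 609.10082729 -184.29094776   36.56975183] [ 3.14144210e+00 -2.87662798e-05 -9.41811609e-02] [-4.58335459 -1.53294328  0.3295493 ] [-0.31636448  0.80696603  0.12437495]
```

```bash
python3 -m pendant '[[[0,0.0001,0,0,-0.001],[0,0.0002,0,0,-0.002],[0,0.0002,0,0,-0.002],[0,0.0002,0,0,-0.002],[0,0.0002,0,0,-0.002],[0,0.0002,0,0,-0.002],[0,0.0002,0,0,-0.002],[0,0.0002,0,0,-0.002]]]'; python3 -c "
from cell import env
s=env.state();print(s['eef_pos'],s['tcp_rot'],s['ft_force'],s['moment'])"
```

```text
t: 21.8
eef_pos: [609.1, -184.3, 36.6]
tcp_rot: [3.142, 0.0, -0.092]
ft_force: [-5.1, -1.3, -0.3]
opening: 0.248
[ 609.1100836  -184.28430271   36.5751112 ] [ 3.14152963e+00  3.54283893e-04 -9.22551352e-02] [-5.08618334 -1.26698854 -0.3288928 ] [-0.29966638  0.96165837  0.02999652]
```

```bash
python3 -m pendant '[[[0,0.0001,0,0,0],[0,0.0002,0,0,0],[0,0.0003,0,0,0],[0,0.0003,0,0,0],[0,0.0003,0,0,0],[0,0.0003,0,0,0],[0,0.0003,0,0,0],[0,0.0003,0,0,0]]]'; python3 -c "
from cell import env
s=env.state();print(s['eef_pos'],s['tcp_rot'],s['ft_force'],s['moment'])"
```

```text
t: 22.6
eef_pos: [609.1, -184.3, 36.6]
tcp_rot: [-3.142, 0.001, -0.092]
ft_force: [-8.7, -1.8, 0.8]
opening: 0.248
[ 609.12858218 -184.2837426    36.56742123] [-3.14156352e+00  1.00113583e-03 -9.21865169e-02] [-8.70309693 -1.80644725  0.82020119] [-0.35975229  1.16643845  0.07643917]
```

```bash
python3 -m pendant '[[[0,0.0001,0,0,0],[0,0.0002,0,0,0],[0,0.0003,0,0,0],[0,0.0003,0,0,0],[0,0.0003,0,0,0],[0,0.0003,0,0,0],[0,0.0003,0,0,0],[0,0.0003,0,0,0]]]'; python3 -c "
from cell import env
s=env.state();print(s['eef_pos'],s['tcp_rot'],s['ft_force'],s['moment'])"
```

```text
t: 23.4
eef_pos: [609.2, -184.3, 36.6]
tcp_rot: [-3.141, 0.002, -0.092]
ft_force: [-9.1, -1.8, 1.3]
opening: 0.247
[ 609.16154879 -184.30777647   36.58356873] [-3.14149968e+00  1.59245661e-03 -9.22022256e-02] [-9.12879918 -1.75454864  1.33257198] [-0.38122174  1.53533486  0.03656802]
```

```bash
python3 -m pendant '[[[0,0.0001,0,0,0],[0,0.0002,0,0,0],[0,0.0003,0,0,0],[0,0.0003,0,0,0],[0,0.0003,0,0,0],[0,0.0003,0,0,0],[0,0.0003,0,0,0],[0,0.0003,0,0,0]]]'; python3 -c "
from cell import env
s=env.state();print(s['eef_pos'],s['tcp_rot'],s['ft_force'],s['moment'])"
```

```text
t: 24.2
eef_pos: [609.2, -184.3, 36.6]
tcp_rot: [-3.141, 0.002, -0.092]
ft_force: [-9.7, -2.2, 3.3]
opening: 0.247
[ 609.15825846 -184.30228908   36.58002791] [-3.14138123e+00  2.26749174e-03 -9.22118929e-02] [-9.69945202 -2.23486521  3.26534844] [-0.30997148  1.75509644  0.03799624]
```

```bash
python3 -m pendant '[[[0,0.0001,0,-0.0001,0],[0,0.0002,0,-0.0001,0],[0,0.0003,0,-0.0001,0],[0,0.0004,0,-0.0001,0],[0,0.0005,0,-0.0001,0],[0,0.0006,0,-0.0001,0],[0,0.0006,0,-0.0001,0],[0,0.0006,0,-0.0001,0]]]'; python3 -c "
from cell import env
s=env.state();print(s['eef_pos'],s['tcp_rot'],s['ft_force'],s['moment'])"
```

```text
t: 25.0
eef_pos: [609.2, -184.3, 36.6]
tcp_rot: [-3.141, 0.003, -0.092]
ft_force: [-13.1, -2.4, 4.9]
opening: 0.25
[ 609.21490934 -184.26923016   36.61300674] [-3.14121985  0.00348356 -0.09210206] [-13.05965393  -2.40096786   4.85325676] [-0.38825678  2.22517306  0.07628685]
```

```bash
python3 -m pendant '[[[0,0.0001,0,-0.0001,0],[0,0.0002,0,-0.0001,0],[0,0.0003,0,-0.0001,0],[0,0.0003,0,-0.0001,0],[0,0.0003,0,-0.0001,0],[0,0.0003,0,-0.0001,0],[0,0.0003,0,-0.0001,0],[0,0.0003,0,-0.0001,0]]]'; python3 -c "
from cell import env
s=env.state();print(s['eef_pos'],s['tcp_rot'],s['ft_force'],s['moment'])"
```

```text
t: 25.8
eef_pos: [609.3, -184.3, 36.6]
tcp_rot: [-3.141, 0.004, -0.092]
ft_force: [-13.7, -2.8, 4.2]
opening: 0.248
[ 609.26153974 -184.27056446   36.64567723] [-3.14113724  0.00408286 -0.09205011] [-13.74912737  -2.77030328   4.15605269] [-0.4499034   2.42780336  0.03754454]
```

```bash
python3 -m pendant '[[[0,-0.0004,0,0,0],[0,-0.0008,0,0,0],[0,-0.001,0,0,0],[0,-0.001,-0.0003,0,0],[0,-0.001,-0.0008,0,0],[0,-0.001,-0.0015,0,0],[0,-0.001,-0.0022,0,0],[0,-0.001,-0.003,0,0]]]'; python3 -c "
from cell import env
s=env.state();print(s['eef_pos'],s['tcp_rot'],s['ft_force'],s['moment'])"
```

```text
t: 26.6
eef_pos: [609.4, -181.9, 36.6]
tcp_rot: [3.141, 0.002, -0.092]
ft_force: [-10.1, -6.9, 0.5]
opening: 0.248
[ 609.44999981 -181.8741341    36.63636466] [ 3.14111997e+00  1.82495892e-03 -9.22925108e-02] [-10.07580864  -6.94559011   0.46592587] [-1.03128556  1.67245249  0.07262961]
```

```bash
python3 -m pendant '[[[0,-0.0002,-0.0007,0,0],[0,-0.0004,-0.0015,0,0],[0,-0.0004,-0.0023,0,0],[0,-0.0004,-0.0031,0,0],[0,-0.0004,-0.0039,0,0],[0,-0.0004,-0.0047,0,0],[0,-0.0004,-0.0055,0,0],[0,-0.0004,-0.006,0,0]]]'; python3 -c "
from cell import env
s=env.state();print(s['eef_pos'],s['tcp_rot'],s['ft_force'],s['moment'])"
```

```text
t: 27.4
eef_pos: [610.0, -175.6, 36.6]
tcp_rot: [3.141, 0.001, -0.092]
ft_force: [-6.6, -5.3, -0.2]
opening: 0.25
[ 609.99342481 -175.62634581   36.60320577] [ 3.14129531e+00  1.07923569e-03 -9.23164158e-02] [-6.58085103 -5.28297708 -0.1575438 ] [-0.75243284  1.31535099 -0.02765435]
```

```bash
python3 -m pendant '[[[0,0,-0.0006,0,0],[0,0,-0.0012,0,0],[0,0,-0.0018,0,0],[0,0,-0.0024,0,0],[0,0,-0.003,0,0],[0,0,-0.0036,0,0],[0,0,-0.004,0,0],[0,0,-0.004,0,0]]]'; python3 -c "
from cell import env
s=env.state();print(s['eef_pos'],s['tcp_rot'],s['ft_force'],s['moment'])"
```

```text
t: 28.2
eef_pos: [610.4, -171.6, 36.6]
tcp_rot: [3.141, 0.001, -0.092]
ft_force: [-7.7, -4.1, -1.0]
opening: 0.247
[ 610.40008037 -171.58068619   36.6265158 ] [ 3.14136257e+00  1.02047580e-03 -9.22853037e-02] [-7.73668691 -4.05362891 -1.03307549] [-0.66268484  1.21821059  0.02053641]
```

```bash
python3 -m pendant '[[[0,0,-0.0002,0,0],[0,0,-0.0004,0,0],[0,0,-0.0006,0,0],[0,0,-0.0008,0,0],[0,0,-0.0009,0,0],[0,0,-0.0009,0,0],[0,0,-0.0009,0,0],[0,0,-0.0009,0,0]]]'; python3 -c "
from cell import env
s=env.state();print(s['eef_pos'],s['ft_force'],s['moment'])"
```

```text
t: 29.0
eef_pos: [610.5, -170.8, 36.6]
tcp_rot: [3.141, 0.001, -0.092]
ft_force: [-6.7, -4.1, -0.7]
opening: 0.246
[ 610.4967293  -170.77370596   36.6405948 ] [-6.65853324 -4.11168866 -0.66903158] [-0.6666416   1.25757687  0.01442791]
```

```bash
python3 -m pendant '[[[0,0,-0.0001,0,0],[0,0,-0.0002,0,0],[0,0,-0.0003,0,0],[0,0,-0.0004,0,0],[0,0,-0.0005,0,0],[0,0,-0.0005,0,0],[0,0,-0.0005,0,0],[0,0,-0.0005,0,0]]]'; python3 -c "
from cell import env
s=env.state();print(s['eef_pos'],s['ft_force'],s['moment'])"
```

```text
t: 29.8
eef_pos: [610.5, -170.3, 36.6]
tcp_rot: [3.141, 0.001, -0.092]
ft_force: [-6.8, -4.0, -1.4]
opening: 0.248
[ 610.51359538 -170.25318064   36.61292927] [-6.82823627 -4.00457038 -1.3906347 ] [-0.72352657  1.22785928  0.07873886]
```

```bash
python3 -m pendant '[[[0,0,-0.0001,0,0],[0,0,-0.0002,0,0],[0,0,-0.0003,0,0],[0,0,-0.0004,0,0],[0,0,-0.0005,0,0],[0,0,-0.0005,0,0],[0,0,-0.0005,0,0],[0,0,-0.0005,0,0]]]'; python3 -c "
from cell import env
s=env.state();print(s['eef_pos'],s['ft_force'],s['moment'])"
```

```text
t: 30.6
eef_pos: [610.6, -169.8, 36.6]
tcp_rot: [3.141, 0.001, -0.092]
ft_force: [-6.8, -3.9, -0.6]
opening: 0.25
[ 610.59253728 -169.76407737   36.62206441] [-6.82596147 -3.93593808 -0.58227406] [-0.69324814  1.22976389  0.05014968]
```

```bash
python3 -m pendant '[[[0,0,-0.0001,0,0],[0,0,-0.0002,0,0],[0,0,-0.0003,0,0],[0,0,-0.0004,0,0],[0,0,-0.0004,0,0],[0,0,-0.0004,0,0],[0,0,-0.0004,0,0],[0,0,-0.0004,0,0]]]'; python3 -c "
from cell import env
s=env.state();print(s['eef_pos'],s['ft_force'],s['moment'])"
```

```text
t: 31.4
eef_pos: [610.6, -169.4, 36.6]
tcp_rot: [3.141, 0.001, -0.092]
ft_force: [-7.1, -4.2, -1.5]
opening: 0.247
[ 610.62501833 -169.37091777   36.6301883 ] [-7.13785884 -4.21539181 -1.46079573] [-0.74581522  1.27784979 -0.00570039]
```

```bash
python3 -m pendant '[[[0,0,-0.0001,0,0],[0,0,-0.0002,0,0],[0,0,-0.0003,0,0],[0,0,-0.0004,0,0],[0,0,-0.0004,0,0],[0,0,-0.0004,0,0],[0,0,-0.0004,0,0],[0,0,-0.0004,0,0]]]'; python3 -c "
from cell import env
s=env.state();print(s['eef_pos'],s['ft_force'],s['moment'])"
```

```text
t: 32.2
eef_pos: [610.6, -169.0, 36.6]
tcp_rot: [3.141, 0.001, -0.092]
ft_force: [-6.3, -4.2, -0.7]
opening: 0.246
[ 610.64868667 -168.96371484   36.62013527] [-6.25483049 -4.1987062  -0.74392829] [-7.57271402e-01  1.22725084e+00  6.59943782e-04]
```

```bash
python3 -m pendant '[[[0,0,-0.0001,0,0],[0,0,-0.0002,0,0],[0,0,-0.0003,0,0],[0,0,-0.0004,0,0],[0,0,-0.0004,0,0],[0,0,-0.0004,0,0],[0,0,-0.0004,0,0],[0,0,-0.0004,0,0]]]'; python3 -c "
from cell import env
s=env.state();print(s['eef_pos'],s['ft_force'],s['moment'])"
```

```text
t: 33.0
eef_pos: [610.7, -168.6, 36.6]
tcp_rot: [3.141, 0.001, -0.092]
ft_force: [-6.6, -4.5, 0.0]
opening: 0.246
[ 610.72115161 -168.62982966   36.62534033] [-6.59589309 -4.5289014   0.02021267] [-0.80452117  1.25548552  0.04116073]
```

```bash
python3 -m pendant '[[[0,0,-0.0001,0,0],[0,0,-0.0002,0,0],[0,0,-0.0003,0,0],[0,0,-0.0004,0,0],[0,0,-0.0004,0,0],[0,0,-0.0004,0,0],[0,0,-0.0004,0,0],[0,0,-0.0004,0,0]]]'; python3 -c "
from cell import env
s=env.state();print(s['eef_pos'],s['ft_force'],s['moment'])"
```

```text
t: 33.8
eef_pos: [610.7, -168.6, 36.6]
tcp_rot: [3.141, 0.001, -0.092]
ft_force: [-8.0, -7.8, 0.1]
opening: 0.25
[ 610.70264078 -168.58288804   36.64419412] [-7.95823159 -7.82390903  0.07161252] [-1.17156144  1.31067199  0.06209269]
```

```bash
python3 -m pendant '[[[0,0,-0.0001,0,0],[0,0,-0.0002,0,0],[0,0,-0.0003,0,0],[0,0,-0.0004,0,0],[0,0,-0.0004,0,0],[0,0,-0.0004,0,0],[0,0,-0.0004,0,0],[0,0,-0.0004,0,0]]]'; python3 -c "
from cell import env
s=env.state();print(s['eef_pos'],s['ft_force'],s['moment'])"
```

```text
t: 34.6
eef_pos: [610.8, -168.6, 36.7]
tcp_rot: [3.14, 0.001, -0.092]
ft_force: [-6.8, -9.2, -0.3]
opening: 0.247
[ 610.75243368 -168.56190799   36.69976862] [-6.82948593 -9.21044234 -0.2821976 ] [-1.56516958  1.47476555  0.07936631]
```

```bash
python3 -m pendant '[[[0,0,-0.0001,0,0],[0,0,-0.0002,0,0],[0,0,-0.0003,0,0],[0,0,-0.0004,0,0],[0,0,-0.0005,0,0],[0,0,-0.0006,0,0],[0,0,-0.0006,0,0],[0,0,-0.0006,0,0]]]'; python3 -c "
from cell import env
s=env.state();print(s['eef_pos'],s['tcp_rot'],s['ft_force'],s['moment'])"
```

```text
t: 35.4
eef_pos: [610.7, -168.5, 36.7]
tcp_rot: [3.14, 0.001, -0.092]
ft_force: [-8.0, -13.8, -0.7]
opening: 0.246
[ 610.74287267 -168.49707166   36.74233502] [ 3.13980911e+00  6.46734167e-04 -9.22075726e-02] [ -8.0056528  -13.77783129  -0.71226803] [-2.18166302  1.59207506  0.11669365]
```

```bash
python3 -m pendant '[[[0,-0.0001,0.0002,0,0],[0,-0.0002,0.0004,0,0],[0,-0.0003,0.0006,0,0],[0,-0.0003,0.0008,0,0],[0,-0.0003,0.0009,0,0],[0,-0.0003,0.0009,0,0],[0,-0.0003,0.0009,0,0],[0,-0.0003,0.0009,0,0]]]'; python3 -c "
from cell import env
s=env.state();print(s['eef_pos'],s['tcp_rot'],s['ft_force'],s['moment'])"
```

```text
t: 36.2
eef_pos: [610.7, -168.5, 36.7]
tcp_rot: [3.141, 0.0, -0.092]
ft_force: [-6.6, -7.4, -1.0]
opening: 0.247
[ 610.72320115 -168.53506052   36.73316214] [ 3.14067433e+00  1.29913620e-04 -9.23075582e-02] [-6.55000163 -7.43380825 -0.95656262] [-1.23671763  1.11199835  0.02569325]
```

```bash
python3 -m pendant '[[[0,-0.0001,0.0001,0,0],[0,-0.0002,0.0002,0,0],[0,-0.0003,0.0003,0,0],[0,-0.0003,0.0004,0,0],[0,-0.0003,0.0004,0,0],[0,-0.0003,0.0004,0,0],[0,-0.0003,0.0004,0,0],[0,-0.0003,0.0004,0,0]]]'; python3 -c "
from cell import env
s=env.state();print(s['eef_pos'],s['tcp_rot'],s['ft_force'],s['moment'])"
```

```text
t: 37.0
eef_pos: [610.7, -168.6, 36.7]
tcp_rot: [3.141, -0.0, -0.092]
ft_force: [-5.1, -4.7, -1.4]
opening: 0.249
[ 610.68730008 -168.58706086   36.66339958] [ 3.14105676e+00 -3.61911410e-04 -9.24424601e-02] [-5.09611623 -4.69898967 -1.42622847] [-0.80159298  0.75622565  0.01554412]
```

```bash
python3 -m pendant '[[[0.3,0,0,0,0],[0.4,0,0,0,0],[0.5,0,0,0,0],[0.6,0,0,0,0],[0.6,0,0,0,0],[0.6,0,0,0,0],[0.6,0,0,0,0],[0.6,0,0,0,0]]]'; python3 -c "
from cell import env
s=env.state();print(s['eef_pos'],s['ft_force'],s['moment'])"
```

```text
t: 37.8
eef_pos: [610.6, -168.1, 36.7]
tcp_rot: [3.142, -0.0, -0.092]
ft_force: [0.8, 0.2, -0.3]
opening: 0.6
[ 610.61651946 -168.1161927    36.7394944 ] [ 0.80044337  0.17282843 -0.26472316] [ 0.03153478 -0.02577811 -0.01644528]
```

Released cleanly. Next I raise the arm and look.

```bash
python3 -m pendant '[[[0.6,0,0,-0.005,0],[0.6,0,0,-0.015,0],[0.6,0,0,-0.03,0],[0.6,0,0,-0.05,0],[0.6,0,0,-0.07,0],[0.6,0,0,-0.09,0],[0.6,0,0,-0.1,0],[0.6,0,0,-0.1,0]]]'; python3 - <<'E'
from cell import env
import cv2,pickle
s=env.state();print(s["eef_pos"],s["ft_force"])
c=env.read_camera("wrist");c["s"]=s;pickle.dump(c,open("pics/w3.pkl","wb"))
cv2.imwrite("pics/w3.png",cv2.resize(c["image"],None,fx=1.5,fy=1.5))
E
```

```text
t: 38.6
eef_pos: [611.2, -168.3, 138.8]
tcp_rot: [3.141, -0.003, -0.092]
ft_force: [0.5, 0.0, -0.1]
opening: 0.599
[ 611.18865719 -168.33584996  138.8190392 ] [ 0.48945419  0.00781691 -0.09590267]
```

View pics/w3.png

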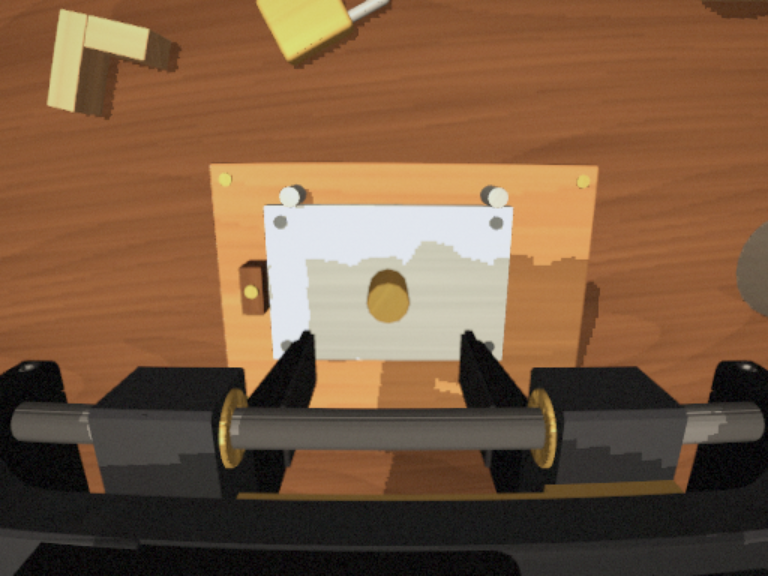

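The plate sits flat with its far edge at (265,206)–(512,207) against both dowels, and its left edge at (268,290) on the stop's face. An enlarged crop will check for gaps.

```bash
python3 - <<'E'
from h import *
c=wrist(pickle.load(open("pics/w3.pkl","rb")))
cv2.imwrite("pics/c3.png",cv2.resize(c["image"][110:215,150:350],None,fx=4,fy=4,interpolation=cv2.INTER_CUBIC))
Q=ray(c,np.array([(265,206),(512,207),(504,360),(275,360)])/1.5,30);rect(Q)
E
```

```text
[ 610.8 -168.8   30. ] [99.7, 147.6, 99.2, 149.8] yaw y -0.09287451598883038 x -0.08325018240218822
```

View pics/c3.png

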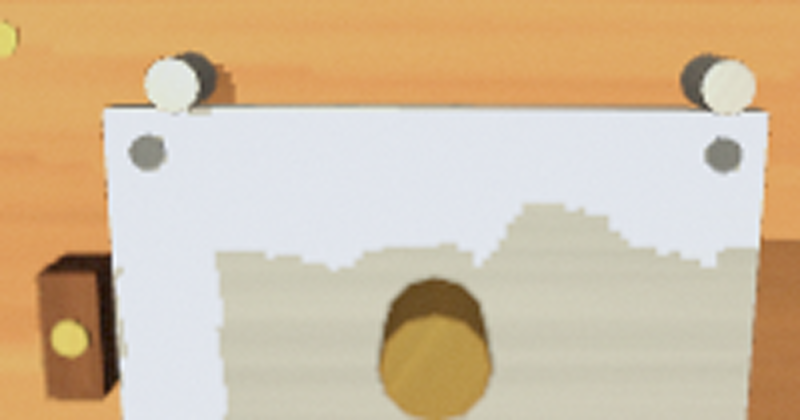

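The crop shows no gap at either dowel, (172,108) and (728,110), or at the stop (115,330). I'm handing it in.

```bash
python3 -c "
from cell import env
print(env.state()['t']);env.job_done()"
```

```text
38.65
the job is handed in; nothing more can be done
```

The plate is on the board, home against both dowels and the end stop. I handed the job in at 38.65 s with the gripper open and well clear.

- **Setting down:** I took the left-most plate by its knob and set it down about 12 mm short of the dowels and 15 mm short of the stop. The press on touching down peaked at about 5 N.
- **Dowels:** The left dowel touched first, so I turned the plate by 4 mrad to square it. I then pushed with about 13.5 N in all, which I estimate as 9.6 N beyond friction. The near-zero moment (0.04 N m) showed that both dowels were bearing. From the readings, neither carried more than about 8 N.
- **End stop:** I slid the plate along the dowels with 6–10 N still on them. I then pushed with 14.5 N along the board, about 10 N of it on the stop once the 4.6 N of sliding resistance is taken off. I eased off and let go.

**Last checks:** The wrist picture shows no visible gap at any of the three locators. It puts the plate's centre at (610.8, −168.8) mm, against (611, −168) for home by the camera. The yaw came out at −0.093 from the long edges and −0.083 from the short ones, against −0.095 for the board; the short-edge value is off, probably because the fingers partly hid the near edge.

The camera cannot resolve gaps under about 0.5 mm, and the friction shares are estimates. The sensor wanders by about 1 N. I took no last picture of the whole table to check the bystanders, but the arm never went near them.

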